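# Polish a snooker ball: carrier under the pad, run dial held at three

### The job

Push the ball carrier along its rails to the next click stop, so that the ball sits right under the polishing pad. Then turn the spring-return run dial clockwise past its first and second clicks to the third (the mark with three studs) and hold it there: the dial springs back if let go, so finish while the fingers are still holding it at the third click, with the carrier still in its stop. Leave the bottle, the mug and the chalk where they stand.

Things in the scene. Friction and masses are not known exactly. Their poses are not given: they have to be found in the camera images.
- polisher: Ball polisher, fixed to the bench: dark base plate 150 x 420 mm with two guide rods at x = +-45 mm along its own y (black end blocks 50 mm high at y = -220 and +180 mm). On its +x side two steel columns, 16 mm thick at x = 86, y = +-60 mm, bear a crossbar (z 190 to 220 mm) and the overhead head. Origin on the bench straight below the pad, z up; the carrier travels towards +y.
- head (a point): Underside centre of the head's black motor, above the polisher's origin: radius 32 mm, from z = 175 mm up to 240 mm. Below it hangs the grey pad, radius 21 mm, underside at z = 131 mm; it comes down 16 mm, onto the ball, as the dial goes to its third click.
- carrier (a joint): Carrier's travel along the polisher's +y, m: 0 = loading stop, 0.090 = polishing stop (the next), 0.180 = far stop. Starts at 0. Sprung clicks draw it into each stop: leaving the first takes up to 8 N; past the hump at 0.045 it is drawn on by up to 6 N and comes to rest within 3 mm of 0.090; the next hump is at 0.135. Damped (14 N s/m), friction 0.7 N, 0.6 kg.
- ball (a point): Centre of the white ball, 52 mm in diameter (top at z = 114 mm), clamped in a rubber cup on the carrier, an aluminium block 116 mm (x) by 90 mm (y), z 30 to 52 mm.
- post (a point): Centre of the top of the carrier's push post: an upright round steel post, 20 mm in diameter, top 130 mm above the bench, free above the carrier's 52 mm high tail; 100 mm behind (polisher -y) and 45 mm to the -x side of the ball. Push it from behind or grip it from above. Axes as the polisher's.
- station (a point): Where the centre of the post's top is when the carrier sits in the polishing stop (joint 0.090). Fixed to the polisher, axes as the polisher's.
- control_box: Grey control box, fixed to the bench, 150 x 150 mm, top 70 mm above the bench, carrying the run dial. Origin on the bench below its centre, which is on the dial's axis; z up. Black marks on its top, on its +x side, show the dial's places: a bar (rest), then radial rows of one, two and three studs.
- dial_axis (a point): Point on the dial's upright axis, 136 mm above the bench (the height of the top of the peg). Axes as the control box's.
- dial (a joint): Angle of the dial, rad, growing clockwise seen from above: 0 = rest at its stop, first click 0.37, second 0.74, third 1.11; hard end 1.30. A spring (0.30 N m at rest, 0.43 at the third click) always turns it back to 0; the clicks add or take off up to 0.2 N m in between: 2 to 11 N at the peg, and it never stays by itself.
- peg (a point): Centre of the top of the dial's peg: upright round steel peg, 16 mm in diameter, on the end of a radial bar, 64 mm from the axis; free from the bar (z = 92 mm) to its top (z = 136 mm). At dial angle a it lies 0.56 - a rad anticlockwise of the box's +x axis. Push it sideways or grip it from above.
- polish_bottle: Bystander: grey bottle with white cap, 56 mm in diameter, 140 mm tall. Origin at the centre of its underside.
- mug: Bystander: white mug, 80 mm in diameter, 90 mm tall, with a handle. Origin at the centre of its underside.
- chalk: Bystander: block of blue cue chalk 24 x 24 x 22 mm. Origin at the centre of its underside.

How it is judged (in metres and radians):
On the way, in this order (a step that is already met when the one before it is completed fails the run):
1. the carrier rests in the polishing stop, the dial still at rest (value of joint carrier between 0.084 and 0.096 m and value of joint dial below 0.2 rad), for 0.2 s.
2. the dial is at its third click, the carrier in its stop (value of joint dial between 0.98 and 1.24 rad and value of joint carrier between 0.084 and 0.096 m), for 0.3 s.
At the end, for the whole second after the job is handed in: The fingers hold the dial still at its third click (1.11 rad, within 0.13) with more than 1.5 N on it, and the carrier sits in the polishing stop (0.090 m, within 6 mm), through the last second (all of step 2 and velocity of joint dial between -0.1 and 0.1 rad/s and contact force between the fingers and dial above 1.5 N); the arm keeps its last pose, push and grip.
It fails at once if the dial is turned to its first click or beyond while the carrier is out of the polishing stop (value of joint dial above 0.3 rad and (value of joint carrier below 0.08 m or value of joint carrier above 0.1 m)).
It fails at once if the bottle, the mug or the chalk is moved by more than 30 mm (distance of any of polish_bottle, mug, chalk from where it was at the start of the episode above 0.03 m).
It also fails if it takes over 48 s, if anything falls off the work surface, if the arm or the gripper's body presses on something with over 40 N, if the wrist force passes 120 N, or if a joint passes its speed limit or range.

### The arm

A 6-joint arm with a two-finger parallel gripper is mounted at the origin on the work surface. World frame = base frame: x ahead of the robot, y to its left, z up, the work surface at z = 0. Lengths are in mm, angles in rad, forces in N, time in s.
With the tool pointing down it reaches from about 350 to 775 mm from the base axis. Payload 7.3 kg.
Tool frame: the origin (TCP) lies at the very end of the fingers, on their centre line; the grasp point (between the pads) lies 19 mm behind it (bot.tcp_to_grasp is the distance from the TCP to the grasp point, in mm); z points along the fingers, y is the direction in which the jaws open and shut (so a half turn about z gives the same grasp; the last joint's range is limited). The gripper opens to 92 mm and grips with 3 to 60 N. Pads are 19 mm wide; open, the fingers measure 130 mm over their backs; the gripper's body (75 mm by 190 mm) begins 47 mm behind the grasp point.
Start: joints at [0.965, 0.342, 1.524, -0, 1.275, -0.146], TCP at [232.968, 470.501, 226.741] pointing down, gripper open.
Joint ranges: [-2.53, 2.53], [-0.77, 2.02], [0.04, 2.7], [-1, 4.14], [0.28, 2.66], [-3.11, 3.11]. Speed limits (rad/s): [2.57, 2.57, 3.14, 3.14, 3.14, 3.14].

### API

Orientations are given as [roll, pitch, yaw] about the fixed x, y, z axes, in that order (R = Rz(yaw) Ry(pitch) Rx(roll)).
In Python, from plant import bot gives the robot as it stands. The module is installed in compiled form; this text tells all that it offers.
- The arm moves only by the tool carry_out, never from a script. Its argument "motion" is a list of rows, each a list of 5 numbers: the closure, from 0 (fully open) to 1 (shut), then the shift along the tool's x, y, z in mm, then the turn about the tool's z in degrees. In form: [[claw, dx, dy, dz, spin], ...]. A call has 1 to 10 rows; each row is the pose to reach, as a shift and turn from the pose measured when the call began, along the tool's axes at that moment; what a row does not reach only later rows make up. A row lasts 1/8 s, in which the tool goes at most 62.5 mm and 10.7 degrees, less where a joint would pass 70% of its speed; a pose out of reach is approached as far as the arm can. A call with a gripper value outside its range is refused whole. The fingers move at their own pace and stop on an object; the grip force is fixed at half the most. Time passes only in rows, so rows that repeat a pose let the fingers close. It gives the time, the measured TCP pose, the force and the opening at its end, in the units of the state.
- bot.get_obs(): the state, without advancing time (a new reading comes with each control period).
- bot.capture(name): name is "scene" or "top" or "wrist"; returns a dict with "color" (400x640x3 uint8, red, green, blue), "depth" (400x640 float32, mm along the optical axis (not along the pixel's ray), 0 where there is no reading), "K" (3x3 intrinsics, pixels), "k1" (the pictures are not rectified: a ray, as slopes to the right and down, at radius r is drawn at 1 + k1 r^2 times it, then the intrinsics apply), "camera_from_world" (4x4, takes a point from world to camera coordinates). Camera axes: x right, y down, z forward; pixel columns grow to the right and rows downward; lengths in mm; the calibration is good to about 2 mm. A picture is of the moment at which its call begins.
- bot.close_job(): hands the job in, once; it reports no verdict.
The state is a dict: "time": time; "joint_positions": joint angles; "dq": joint speeds; "tau": joint torques, N m; "tool_pos": TCP position; "tcp_rot": TCP orientation; "contact_force": force on the tool from outside, world axes, zero at the start; "moment": the same for the moment, N m; "grip_width": finger opening in mm.
Only numpy, scipy, OpenCV 4.12 (cv2) and the standard library are available. Lean on these libraries where they do the work, as an engineer would, in place of code of your own. Each camera call takes 0.05 s, during which the arm holds its last target.

## Working session

There is one attempt and no reset: what is moved stays moved. The work goes in short steps, Python scripts to look and compute and a tool call to move; the robot and the scene stay as the last step left them, time stands still between calls to the robot, and variables do not carry over. Pictures are saved under pics/ and viewed, and the job is handed in when it is done.

Besides the shell and the picture viewer there is one more tool, called as name(argument=value, ...) on one line, values as JSON. carry_out: Moves the arm, as the interface text tells. Its arguments: {"type":"object","properties":{"motion":{"type":"array","items":{"type":"array","items":{"type":"number"}}}},"required":["motion"]}

```bash
mkdir -p pics
cat > h.py <<'E'
from plant import bot
import numpy as np, cv2
def snap(n,f):
    c=bot.capture(n); cv2.imwrite('pics/'+f+'.png',c['color'][:,:,::-1]); 
    np.savez('pics/'+f+'.npz',**c); return c
def ray(c,u,v):
    K=c['K'];k=float(c['k1']);d=np.array([(u-K[0,2])/K[0,0],(v-K[1,2])/K[1,1]]);s=d.copy()
    for _ in range(30): s=d/(1+k*(s@s))
    T=np.linalg.inv(c['camera_from_world']);return T[:3,3],T[:3,:3]@np.array([s[0],s[1],1])
def atz(c,u,v,z):
    o,d=ray(c,u,v);return (o+d*(z-o[2])/d[2]).round(1)
def atd(c,u,v):
    o,d=ray(c,u,v);return (o+d*float(c['depth'][int(v),int(u)])).round(1)
E
python3 - <<'E'
from h import *
for n in('scene','top','wrist'): snap(n,n+'0')
o=bot.get_obs()
for k in o: print(k,np.round(o[k],3))
E
```

```text
time 0.15
joint_positions [ 0.965  0.343  1.525 -0.     1.275 -0.146]
dq [ 0.    -0.003 -0.003 -0.    -0.    -0.   ]
tau [ 1.0000e-03 -4.3147e+01 -2.4436e+01  7.2000e-02  5.4000e-02 -0.0000e+00]
tool_pos [232.8   470.233 226.21 ]
tcp_rot [-3.14  -0.     2.682]
contact_force [-0.426  0.12  -1.134]
moment [-0.032 -0.096 -0.004]
grip_width 91.774
```

View pics/top0.png

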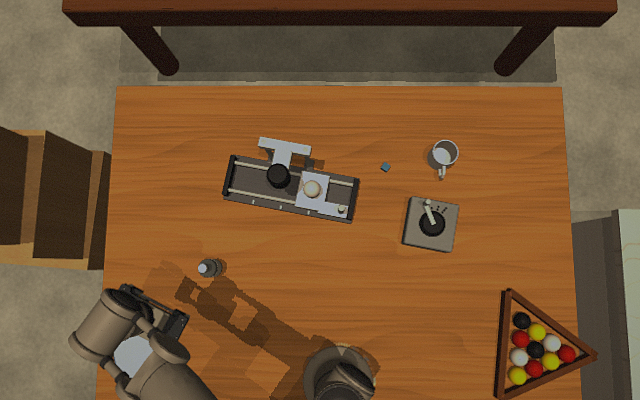

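View pics/scene0.png

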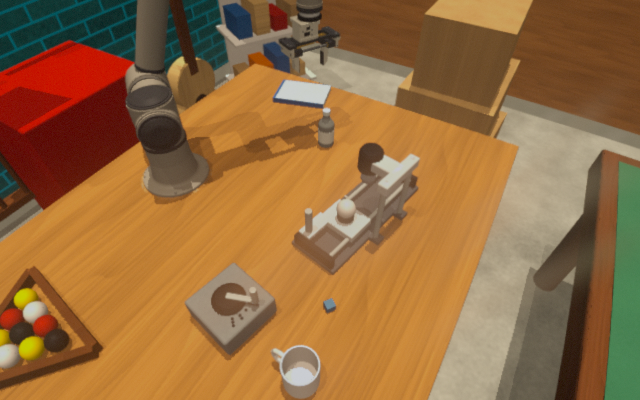

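View pics/wrist0.png

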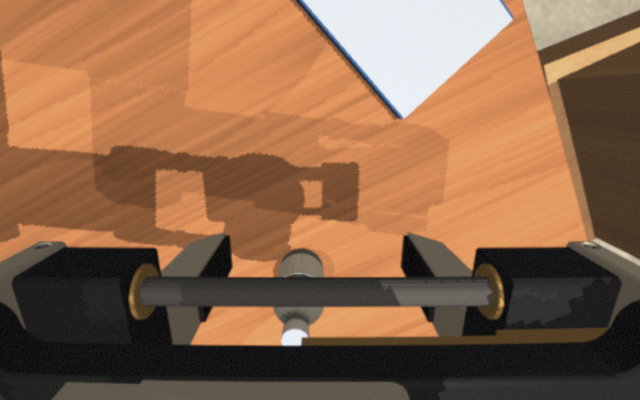

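Run:
```python
from h import *
i=cv2.imread('pics/top0.png')
a=i[125:235,215:370];cv2.imwrite('pics/ta.png',cv2.resize(a,None,fx=5,fy=5,interpolation=2))
a=i[130:260,370:470];cv2.imwrite('pics/tb.png',cv2.resize(a,None,fx=4.5,fy=4.5,interpolation=2))
```

```text
(no output)
```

View pics/ta.png

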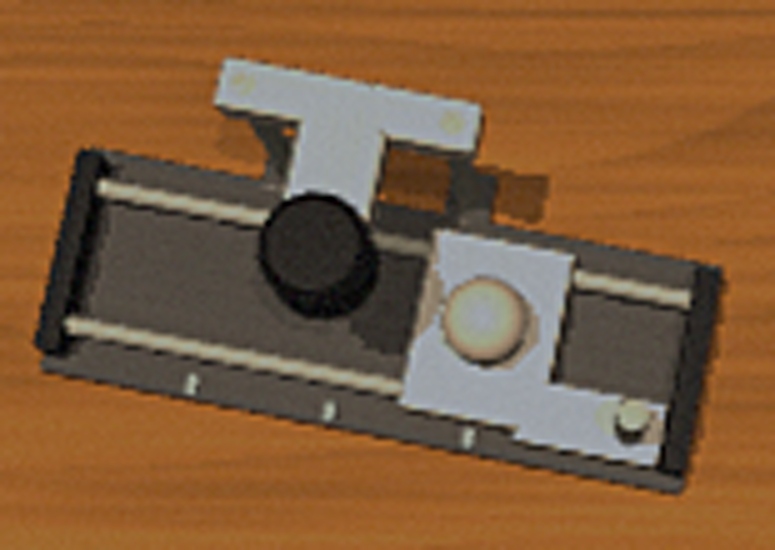

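View pics/tb.png

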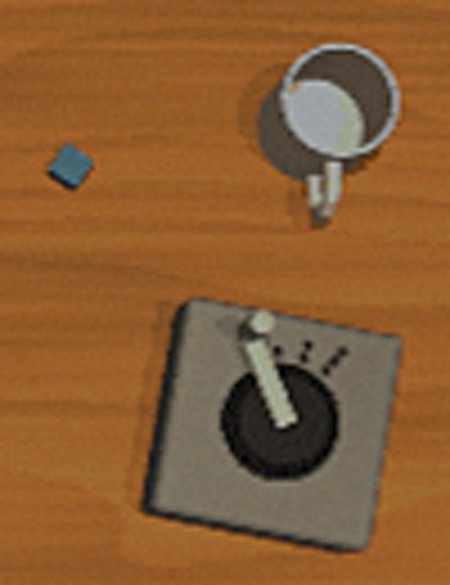

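Run:
```python
from h import *
c=dict(np.load('pics/top0.npz'))
A=lambda x,y,z:atz(c,(x+.5)/5-.5+215,(y+.5)/5-.5+125,z)
B=lambda x,y,z:atz(c,(x+.5)/4.5-.5+370,(y+.5)/4.5-.5+130,z)
print(c['camera_from_world'].round(3))
print('post',A(633,412,130),'ball',A(486,318,88),'motor',A(315,243,240))
print('blocks',[A(x,y,50) for x,y in((78,150),(40,345),(105,152),(66,350),(695,265),(722,268),(688,470),(662,468))])
print('peg',B(263,322,136)); print('box',[B(x,y,70) for x,y in((190,300),(400,340),(362,550),(155,510))])
print('hub',B(280,420,78))
print('marks',[B(x,y,72) for x,y in ((278,351),(303,358),(308,345),(327,371),(335,361),(343,352))])
print('mug',B(340,100,90),'handle',B(322,215,45),'chalk',B(71,165,22))
print('bottle',atz(c,205,268,140))
```

```text
[[ 6.000000e-03 -1.000000e+00 -9.000000e-03  3.577500e+01]
 [-9.900000e-01 -4.000000e-03 -1.380000e-01  5.612190e+02]
 [ 1.380000e-01  1.000000e-02 -9.900000e-01  1.434691e+03]
 [ 0.000000e+00  0.000000e+00  0.000000e+00  1.000000e+00]]
post [522.9  -9.3 130. ] ball [585.2  79.2  88. ] motor [601.8 167.1 240. ]
blocks [array([698.1, 340.4,  50. ]), array([573.1, 360. ,  50. ]), array([696.8, 323.2,  50. ]), array([570. , 343.5,  50. ]), array([625.6, -50. ,  50. ]), array([623.7, -67. ,  50. ]), array([496.6, -45.4,  50. ]), array([497.7, -29.3,  50. ])]
peg [ 540.6 -263.3  136. ]
box [array([ 564.3, -227.8,   70. ]), array([ 537.5, -370.3,   70. ]), array([ 395.1, -340.1,   70. ]), array([ 421.3, -201.4,   70. ])]
hub [ 481.8 -285.4   78. ]
marks [array([ 529.3, -286.6,   72. ]), array([ 524.6, -303.4,   72. ]), array([ 533.5, -307.1,   72. ]), array([ 515.8, -319.5,   72. ]), array([ 522.6, -325.1,   72. ]), array([ 528.8, -330.7,   72. ])]
mug [ 699.8 -329.4   90. ] handle [ 628.4 -325.6   45. ] chalk [ 668.1 -153.4   22. ]
bottle [343.1 382.3 140. ]
```

carry_out(motion=[[0,-50,-32,0,8],[0,-102,-65,0,16],[0,-154,-98,0,24],[0,-206,-131,0,32],[0,-258,-164,0,40],[0,-310,-197,0,48],[0,-362,-230,0,56],[0,-414,-263,0,64],[0,-460,-292,0,71],[0,-473,-301,0,74.5]])

```text
time: 1.4
tool_pos: [524.0, -12.1, 225.8]
tcp_rot: [-3.141, 0.001, 1.376]
contact_force: [-0.2, 0.2, 0.4]
grip_width: 92.0
```

Run:
```python
from h import *
snap('wrist','w1');snap('top','t1');snap('scene','s1')
o=bot.get_obs();print(o['time'],o['tool_pos'],o['tcp_rot'],o['contact_force'])
```

```text
1.55 [522.58531022  -9.09755547 226.01923342] [-3.13960511e+00  6.25588787e-04  1.38189105e+00] [-1.62088166  0.29736211 -0.42192305]
```

View pics/w1.png

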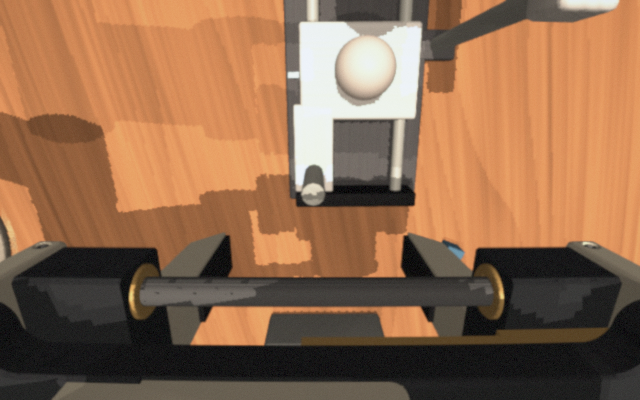

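View pics/s1.png

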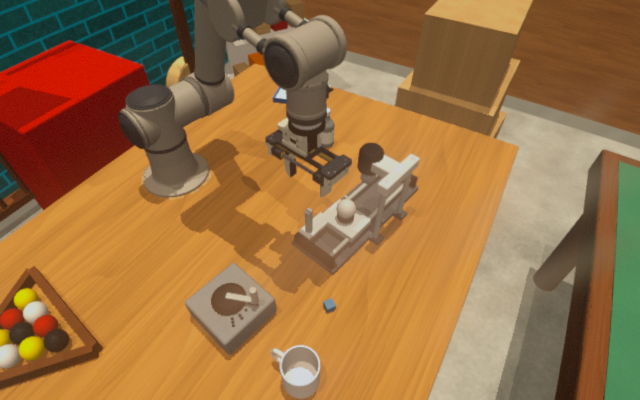

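Run:
```python
from h import *
c=dict(np.load('pics/w1.npz'))
print('post',atz(c,313,194,130),'ball',atz(c,366,67,88)); print(c['camera_from_world'].round(3))
```

```text
post [522.1  -8.  130. ] ball [586.   82.1  88. ]
[[ 9.81000e-01 -1.95000e-01 -1.00000e-03 -5.15998e+02]
 [-1.86000e-01 -9.39000e-01  2.90000e-01  4.97490e+01]
 [-5.80000e-02 -2.84000e-01 -9.57000e-01  4.16538e+02]
 [ 0.00000e+00  0.00000e+00  0.00000e+00  1.00000e+00]]
```

carry_out(motion=[[0,0,0,50,0],[0,0,0,100,0],[0,0,0,130,0],[0,0,0,141,0],[0,0,0,141,0]])

```text
time: 2.17
tool_pos: [522.1, -8.1, 85.3]
tcp_rot: [-3.139, 0.001, 1.384]
contact_force: [-0.6, 0.1, 2.0]
grip_width: 91.8
```

carry_out(motion=[[1,0,0,0,0],[1,0,0,0,0],[1,0,0,0,0],[1,0,0,0,0],[1,0,0,0,0],[1,0,0,0,0],[1,0,0,0,0],[1,0,0,0,0]])

```text
time: 3.18
tool_pos: [521.9, -8.1, 85.3]
tcp_rot: [-3.139, 0.001, 1.384]
contact_force: [-1.8, -0.5, 0.7]
grip_width: 19.2
```

carry_out(motion=[[1,10,0,0,0],[1,20,0,0,0],[1,30,0,0,0],[1,40,0,0,0],[1,50,0,0,0],[1,60,0,0,0],[1,70,0,0,0],[1,80,0,0,0],[1,90,0,0,0],[1,90,0,0,0]])

```text
time: 4.42
tool_pos: [538.7, 80.8, 85.3]
tcp_rot: [-3.139, 0.001, 1.385]
contact_force: [-0.7, 0.9, 1.4]
grip_width: 19.3
```

Run:
```python
from h import *
c=snap('top','t2');snap('scene','s2')
o=bot.get_obs();print(o['time'],o['tool_pos'],o['tcp_rot'],o['contact_force'],o['grip_width'])
i=c['color'][120:240,210:380,::-1];cv2.imwrite('pics/t2c.png',cv2.resize(i,None,fx=4.5,fy=4.5,interpolation=2))
```

```text
4.525 [538.60677171  80.17108188  85.27676264] [-3.13882124e+00  7.84195816e-04  1.38399952e+00] [-0.42079227  1.56635915  0.81060642] 19.567878494424416
```

View pics/s2.png

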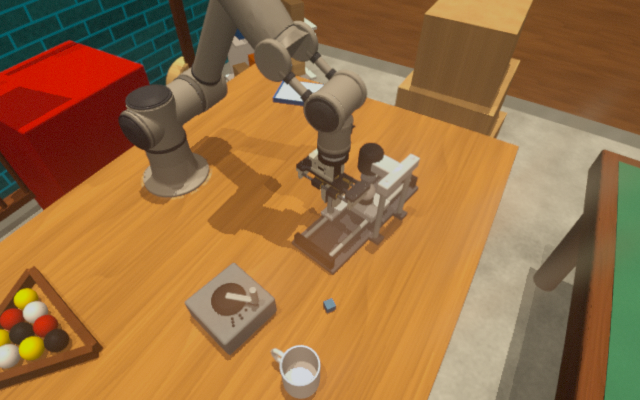

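Moved 90 mm, contact force low. Release, rise straight up, and check.

carry_out(motion=[[0,0,0,0,0],[0,0,0,0,0],[0,0,0,0,0],[0,0,0,0,0],[0,0,0,0,0],[0,0,0,-50,0],[0,0,0,-100,0],[0,0,0,-141,0],[0,0,0,-141,0]])

```text
time: 5.65
tool_pos: [540.7, 80.3, 229.8]
tcp_rot: [3.137, -0.001, 1.384]
contact_force: [-0.6, 0.2, -0.1]
grip_width: 91.5
```

Run:
```python
from h import *
c=snap('wrist','w3');snap('top','t3')
o=bot.get_obs();print(o['time'],o['tool_pos'],o['tcp_rot'],o['grip_width'])
```

```text
5.75 [538.71550698  80.22370141 225.92581632] [-3.13858772e+00  8.09208023e-04  1.38403048e+00] 92.03057942712773
```

View pics/w3.png

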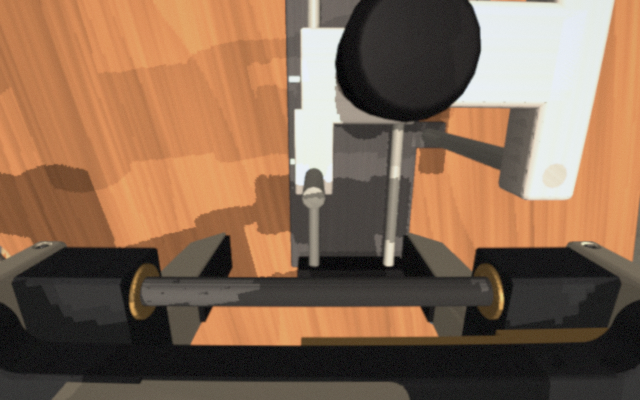

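carry_out(motion=[[0,-45,9,0,8],[0,-90,18,0,16],[0,-135,27,0,24],[0,-180,36,0,32],[0,-225,45,0,40],[0,-270,54,0,48],[0,-315,62,0,55],[0,-337,65.5,0,57.7],[0,-337,65.5,0,57.7],[0,-337,65.5,0,57.7]])

```text
time: 7.0
tool_pos: [540.4, -261.6, 225.4]
tcp_rot: [-3.139, 0.003, 0.379]
contact_force: [0.6, 0.7, 0.1]
grip_width: 91.6
```

Run:
```python
from h import *
c=dict(np.load('pics/w3.npz'));print('post',atz(c,314,196,130))
c=snap('wrist','w4');t=snap('top','t4')
o=bot.get_obs();print(o['time'],o['tool_pos'],o['tcp_rot'],o['grip_width'])
i=t['color'][120:240,210:380,::-1];cv2.imwrite('pics/t4c.png',cv2.resize(i,None,fx=4.5,fy=4.5,interpolation=2))
```

```text
post [539.5  81.5 130. ]
7.1 [ 540.67170443 -261.48765932  225.99863183] [-3.14009038e+00  3.02646569e-03  3.79461658e-01] 91.51553345635656
```

View pics/w4.png

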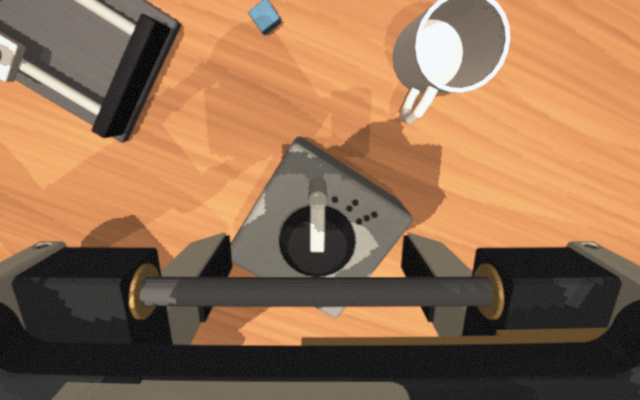

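View pics/t4c.png

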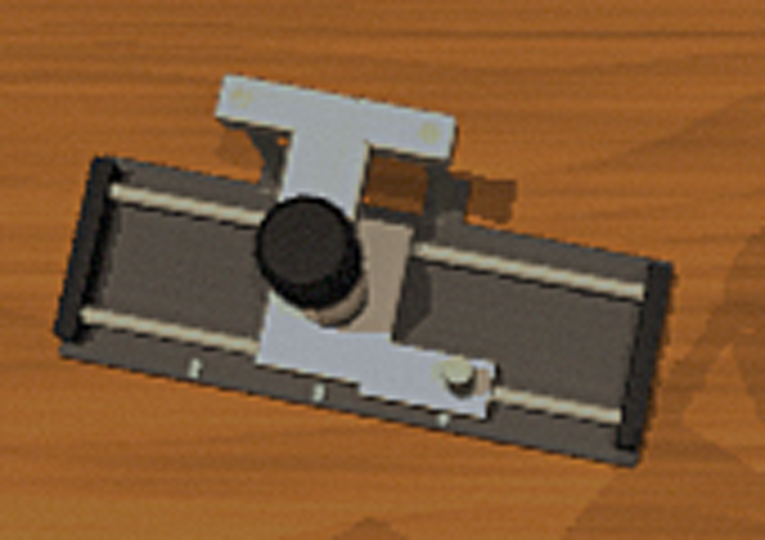

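Run:
```python
from h import *
c=dict(np.load('pics/w4.npz'))
i=c['color'][130:290,220:430,::-1];cv2.imwrite('pics/w4c.png',cv2.resize(i,None,fx=3.5,fy=3.5,interpolation=2))
```

```text
(no output)
```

View pics/w4c.png

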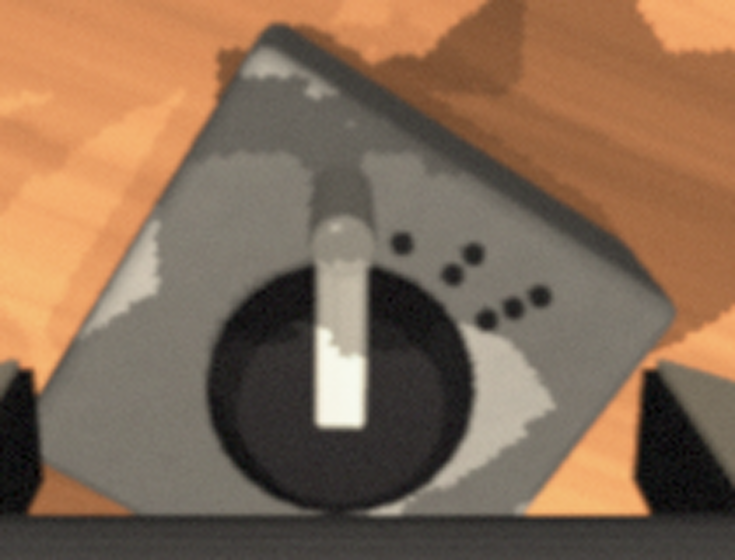

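Run:
```python
from h import *
c=dict(np.load('pics/w4.npz'))
W=lambda x,y,z:atz(c,(x+.5)/3.5-.5+220,(y+.5)/3.5-.5+130,z)
print('peg',W(343,242,136),'hub70',W(340,388,70),'hub92',W(340,410,88),'corners',W(278,28,70),W(675,312,70))
print([W(x,y,70) for x,y in((401,243),(453,274),(474,254),(486,320),(513,308),(540,296))])
p=W(343,242,136)[:2];t=.376
print('axis from peg',p-64*np.array([np.cos(t),np.sin(t)]))
```

```text
peg [ 542.2 -262.1  136. ] hub70 [ 479.9 -286.1   70. ] hub92 [ 481.2 -285.6   88. ] corners [ 573.4 -230.6   70. ] [ 539.2 -369.    70. ]
[array([ 529. , -285.6,   70. ]), array([ 525.8, -303.3,   70. ]), array([ 533.7, -306.5,   70. ]), array([ 516.2, -318.1,   70. ]), array([ 522.6, -323.9,   70. ]), array([ 529. , -329.7,   70. ])]
axis from peg [ 482.67098341 -285.60098262]
```

carry_out(motion=[[0,0,1,50,0],[0,0,1,100,0],[0,0,1,120,0],[0,0,1,127,0],[0,0,1,127,0]])

```text
time: 7.72
tool_pos: [541.1, -261.9, 99.6]
tcp_rot: [-3.141, 0.003, 0.381]
contact_force: [0.6, -0.2, 0.1]
grip_width: 91.5
```

carry_out(motion=[[1,0,0,0,0],[1,0,0,0,0],[1,0,0,0,0],[1,0,0,0,0],[1,0,0,0,0],[1,0,0,0,0],[1,0,0,0,0],[1,0,0,0,0]])

```text
time: 8.72
tool_pos: [541.1, -261.9, 99.5]
tcp_rot: [-3.141, 0.003, 0.381]
contact_force: [0.1, -2.3, -1.1]
grip_width: 16.1
```

Run:
```python
from h import *
o=bot.get_obs();print(o['time'],o['tool_pos'],o['tcp_rot'],o['grip_width'],o['contact_force'],o['moment'])
p=o['tool_pos'][:2];y=o['tcp_rot'][2];R=np.array([[np.cos(y),np.sin(y)],[np.sin(y),-np.cos(y)]])
ax=np.array([481.5,-286.]);r=p-ax;print(np.hypot(*r),np.arctan2(r[1],r[0]))
# rotation of actual TCP about axis clockwise
for a in np.arange(1,11)*1.13/10:
    q=np.array([[np.cos(a),np.sin(a)],[-np.sin(a),np.cos(a)]])@r+ax
    print(round(a,3),(R@(q-p)).round(1),np.degrees(a).round(1))
```

```text
8.725 [ 541.07891408 -261.91773509   99.50072382] [-3.14060252e+00  2.62014821e-03  3.80549174e-01] 16.12006790801833 [ 0.07041833 -2.34005877 -1.11868604] [-0.52804095 -0.06004138  0.03958948]
64.26198321185983 0.3841285645449947
0.113 [-0.4  7.2] 6.5
0.226 [-1.6 14.4] 12.9
0.339 [-3.6 21.4] 19.4
0.452 [-6.4 28.1] 25.9
0.565 [-9.9 34.4] 32.4
0.678 [-14.1  40.4] 38.8
0.791 [-18.9  45.8] 45.3
0.904 [-24.3  50.6] 51.8
1.017 [-30.3  54.8] 58.3
1.13 [-36.6  58.3] 64.7
```

carry_out(motion=[[1,-0.1,3.6,0,3.2],[1,-0.4,7.2,0,6.5],[1,-0.9,10.8,0,9.7],[1,-1.6,14.4,0,12.9],[1,-2.5,17.9,0,16.2],[1,-3.6,21.4,0,19.4],[1,-6.4,28.1,0,25.9],[1,-9.9,34.4,0,32.4],[1,-9.9,34.4,0,32.4]])

```text
time: 9.85
tool_pos: [544.6, -297.2, 99.5]
tcp_rot: [-3.141, 0.003, -0.184]
contact_force: [-0.6, 3.2, 1.6]
grip_width: 15.4
```

Run:
```python
from h import *
o=bot.get_obs();print(o['time'],o['tool_pos'],o['tcp_rot'],o['grip_width'],o['contact_force'],o['moment'])
p=o['tool_pos'][:2];y=o['tcp_rot'][2];R=np.array([[np.cos(y),np.sin(y)],[np.sin(y),-np.cos(y)]])
ax=np.array([481.5,-286.]);r=p-ax;th=np.arctan2(r[1],r[0]);print(np.hypot(*r),th,.38-th)
r=r/np.hypot(*r)*64.2
A=1.12-(.38-th)
for a in np.arange(1,9)*A/8:
    q=np.array([[np.cos(a),np.sin(a)],[-np.sin(a),np.cos(a)]])@r+ax
    print(round(a,3),(R@(q-p)).round(1),np.degrees(a).round(1))
```

```text
9.85 [ 544.57002029 -297.17645979   99.51239415] [-3.14126609  0.00315651 -0.18409057] 15.436452936712135 [-0.60924169  3.16892423  1.55166488] [0.49320939 0.22347714 0.15898049]
64.05264017267027 -0.17538644459970973 0.5553864445997098
0.071 [0.  4.5] 4.0
0.141 [-0.4  9. ] 8.1
0.212 [-1.2 13.5] 12.1
0.282 [-2.2 17.9] 16.2
0.353 [-3.6 22.2] 20.2
0.423 [-5.3 26.4] 24.3
0.494 [-7.3 30.5] 28.3
0.565 [-9.5 34.4] 32.3
```

carry_out(motion=[[1,0,4.5,0,4],[1,-0.4,9,0,8.1],[1,-1.2,13.5,0,12.1],[1,-2.2,17.9,0,16.2],[1,-3.6,22.2,0,20.2],[1,-5.3,26.4,0,24.3],[1,-7.3,30.5,0,28.3],[1,-9.5,34.4,0,32.3],[1,-9.5,34.4,0,32.3],[1,-9.5,34.4,0,32.3]])

```text
time: 11.1
tool_pos: [529.1, -328.8, 99.5]
tcp_rot: [3.14, 0.003, -0.745]
contact_force: [0.3, 3.3, 1.5]
grip_width: 15.4
```

Run:
```python
from h import *
t=snap('top','t5');snap('wrist','w5');s=snap('scene','s5')
o=bot.get_obs();print(o['time'],o['tool_pos'],o['tcp_rot'],o['grip_width'],o['contact_force'],o['moment'],o['dq'].round(3) if hasattr(o['dq'],'round') else o['dq'])
r=o['tool_pos'][:2]-np.array([481.5,-286.]);th=np.arctan2(r[1],r[0]);print(np.hypot(*r),.38-th)
a=cv2.resize(s['color'][230:360,170:330],None,fx=4,fy=4,interpolation=2);cv2.imwrite('pics/s5c.png',a[:,:,::-1])
a=cv2.resize(t['color'][120:270,215:475],None,fx=3,fy=3,interpolation=2);cv2.imwrite('pics/t5c.png',a[:,:,::-1])
```

```text
11.25 [ 529.05116547 -328.79031309   99.53019146] [ 3.14040253  0.00321396 -0.74632055] 15.299034079618988 [-0.32394088  4.3495482   1.13564408] [0.67652257 0.12087842 0.23724847] [-0.001  0.001 -0.001  0.     0.001  0.008]
63.96971339935168 1.1127484544495654
```

View pics/w5.png

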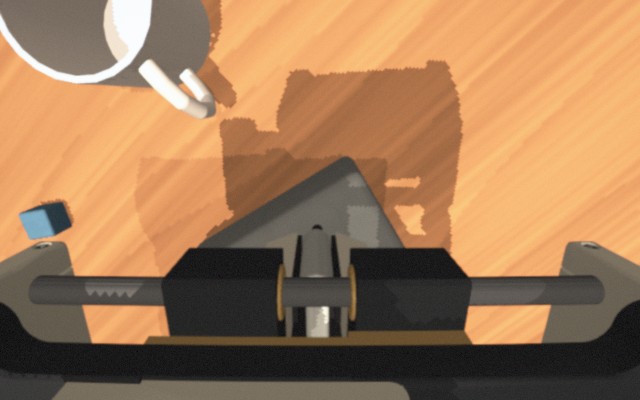

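View pics/s5c.png

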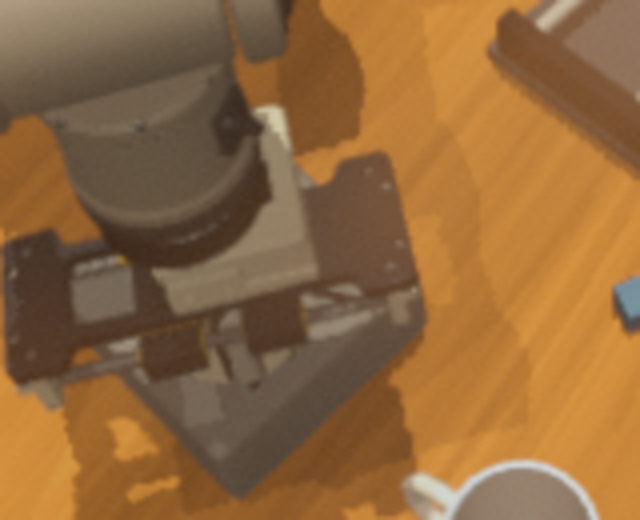

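View pics/t5c.png

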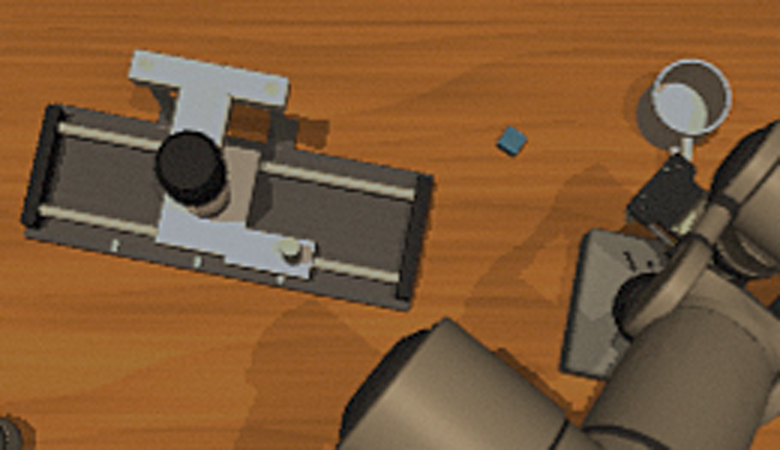

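carry_out(motion=[[1,0,0,0,0],[1,0,0,0,0],[1,0,0,0,0],[1,0,0,0,0]])

```text
time: 11.75
tool_pos: [529.1, -328.7, 99.5]
tcp_rot: [3.141, 0.003, -0.746]
contact_force: [0.8, 3.0, 1.3]
grip_width: 15.3
```

Run:
```python
from h import *
o=bot.get_obs();print(o['time'],o['tool_pos'],o['grip_width'],o['contact_force'])
print(bot.close_job())
```

```text
11.75 [ 529.11360363 -328.73636064   99.54100835] 15.334446658096414 [0.75022534 2.96552362 1.34397176]
the job is handed in; nothing more can be done
None
```

I moved the carrier to its polishing stop, turned the dial to the third click, and handed the job in at 11.75 s with the fingers still holding the peg. Closing the job returns no verdict.

- **Carrier:** I gripped the post from above, moved it 90 mm along the rails and let go. The wrist picture then showed the post had moved about 91 mm, and a later top view showed the carrier still under the motor.
- **Dial:** I gripped the peg and swung it clockwise around the axis. From the tool position and the axis I measured, it is at about 1.11 rad. The last readings were steady, with the opening at 15.3 mm and about 3 N of sideways force on the wrist.
- **Bystanders:** I had no contact with the chalk, the mug or the bottle. The chalk and mug look unmoved in the last top view. I did not measure any of the three again.

No check failed. The dial angle and the force on the peg come from the arm's own readings, not from the dial itself. The 3 N is below the roughly 6.7 N the spring alone would give at the third click. I put the difference down to the click taking some load off, but did not check that.

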